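Lock the turntable for soldering

ROBOT

A 6-joint arm with a two-finger parallel gripper is mounted at the origin on a cart in front of the work surface, level with it; the furniture and walls round the work are solid. World frame = base frame: x ahead of the robot, y to its left, z up, the work surface at z = 0. Lengths are in m, angles in rad, forces in N, time in s.
With the tool pointing down it reaches from about 0.35 to 0.975 m from the base axis. Payload 4.9 kg.
Tool frame: the origin (TCP) lies midway between the tips of the shut fingers; the grasp point (between the pads) lies 19 mm behind it; z points along the fingers, y is the direction in which the jaws open and shut (so a half turn about z gives the same grasp; the last joint's range is limited). The gripper opens to 85 mm and grips with 20 to 120 N. Pads are 22 mm wide; open, the fingers measure 114 mm over their backs; the gripper's body (76 mm by 85 mm) begins 54 mm behind the grasp point. The pads swing forward as they close: fully open they stand 13 mm farther back than shut.
Start: joints at [-1.451, 0.053, 1.613, -0, 1.476, -0.119], TCP at [0.148, -0.607, 0.231] pointing down, gripper open.
Joint ranges: [-3.01, 3.01], [-1.01, 2.22], [0.06, 2.58], [-1.02, 4.17], [0.09, 2.62], [-3.14, 3.14]. Speed limits (rad/s): [2.57, 2.57, 3.14, 3.14, 3.14, 3.14].

INTERFACE

Orientations are given as a unit quaternion [w, x, y, z].
In Python, from plant import manip, cams gives the robot as it stands.
- The arm moves only by the tool jog_arm, never from a script. Its argument "targets" is a list of rows, each a list of 4 numbers: the shift along the tool's x, y, z in m, then the turn about the tool's z in degrees. A call has 1 to 5 rows; each row is the pose to reach, as a shift and turn from the pose commanded when the call began, along the tool's axes at that moment; what a row does not reach only later rows make up. A row lasts 1/12 s, in which the tool goes at most 41.7 mm and 7.16 degrees, less where a joint would pass 70% of its speed; a pose out of reach is approached as far as the arm can. A call with a gripper value outside its range is refused whole. "fingers" is the opening, from 0 (shut) to 1 (fully open), set as the call begins (left out, the last holds). The fingers move at their own pace and stop on an object; the grip force is fixed at half the most. Time passes only in rows, so rows that repeat a pose let the fingers close. It gives the time, the measured TCP pose, the force and the opening at its end, in the units of the state.
- manip.state(): the state, without advancing time (a new reading comes with each control period).
- cams.grab_frame(name): name is "scene" or "top" or "wrist"; returns the picture (480x640x3 uint8, red, green, blue); there is no depth.
- cams.get_calibration(name): a dict with "camera_matrix" (3x3 intrinsics, pixels), "cam_to_world" (4x4, takes a point from camera to world coordinates). Camera axes: x right, y up, looking along -z (the intrinsics and any distortion apply to the point x, -y, -z); pixel columns grow to the right and rows downward; lengths in m; the calibration is good to about 2 mm. A picture is of the moment at which its call begins: read the wrist's pose just before it. get_calibration takes no time and is no camera call; for the wrist camera it gives the pose at the moment of the call.
- manip.job_done(): hands the job in, once; it reports no verdict.
The state is a dict: "time": time; "joint_pos": joint angles; "joint_vel": joint speeds; "joint_efforts": joint torques, N m; "tool_pos": TCP position; "tool_rot": TCP orientation; "contact_force": force on the tool from outside, world axes, zero at the start; "ft_torque": the same for the moment, N m; "gripper_width": opening from 0.0 (shut) to 1.0 (fully open).
Only numpy, scipy, OpenCV 4.12 (cv2) and the standard library are available. Lean on these libraries where they do the work, as an engineer would, in place of code of your own. Each camera call takes 0.05 s, during which the arm holds its last target. There are 200 camera calls.

TASK

Lock the turntable so that the coil standing on it can be soldered: push the black peg round until the slot in the disc's rim is in line with the locking bar, then push the bar by its red knob fully home through the slot. Only push with your fingers: take neither peg nor knob between them, leave the coil standing in its cup in the middle of the disc and do not disturb anything else on the bench.

Things in the scene. Friction and masses are not known exactly. Their poses are not given: they have to be found in the camera images.
- turntable: fixed base of a bench turntable: green plate 232 x 124 x 10 mm. Origin under the disc's axis, at bench height; z up along that axis. Its -x axis points from the disc's axis out along the locking bar's slide way, which lies 87 to 149 mm out, is 40 mm wide and has its top 45 mm above the bench. Place and turn about z vary
- disc (a joint): angle (rad) of the round steel disc on its upright axis, counter-clockwise from above, without end stops; at 0 or any whole turn its slot is in line with the bar. 160 mm across, top face 40 mm above the bench. Slight friction (about 2 N at the peg); it stays where it is left. In its middle is a cup: a lip 78 mm across and 5 mm high round a black mat
- lock_bar (a joint): travel (m) of the flat steel locking bar (14 mm wide, at the disc's height) along the turntable's +x, towards the axis: 0 drawn back (nose 4 mm clear of the rim), 0.032 fully home at a hard stop, nose 28 mm deep in the slot. About 2 N of friction; it stays where left. Out of line it butts on the rim; its round nose draws the disc straight if the slot is a few mm off
- disc_slot (a point): middle of the mouth of the disc's only slot, on the rim 80 mm from the axis, at the disc's top face. The slot runs 34 mm in towards the axis, 18 mm wide, with chamfered mouth corners and a red stripe along each side
- disc_knob (a point): black upright peg on the disc's upper face, 64 mm from the axis, exactly opposite the slot; 18 mm across, from the disc's face (40 mm above the bench) to 88 mm above the bench; this point is on its axis, 68 mm above the bench
- bar_knob (a point): red upright knob on the locking bar, 16 mm across, from 47 to 88 mm above the bench; this point is on its axis, 68 mm above the bench; 128 mm from the disc's axis when the bar is drawn back, 96 mm when home
- coil_mid (a point): orange wound coil on a white bobbin, 45 x 47 x 56 mm, standing loose in the disc's cup on the axis, its foot 42 mm and its top 98 mm above the bench; this point is at half its height. It turns with the disc
- solder_reel: reel of solder wire, black flanges, 57 mm across, 53 mm high; bystander; origin at its underside
- pliers: pliers with blue grips lying on the bench, 178 x 55 x 14 mm; bystander; origin at its underside
- tape_roll: roll of yellow tape lying flat, 64 mm across, 18 mm high; bystander; origin at its underside
- screwdriver: blue screwdriver lying on the bench near the robot, 139 mm long, 25 mm thick; bystander; origin at its underside
- coil_spare: orange wound coil on a white bobbin, 47 x 46 x 57 mm, standing on the bench; bystander; origin at its underside
- solenoid: brown solenoid body standing on its disc, 70 mm across, 103 mm high; bystander; origin at its underside
- yoke: pale horseshoe-shaped yoke plate lying flat, 73 x 72 x 8 mm; bystander; origin at its underside
- coil: the same coil; origin under its middle
Mind the look-alikes: they are no part of the job. What is shaped like the coil but blue or purple is not meant.

How it is judged:
By the outcome, as a careful person would: the job done as asked, in the order asked, and still so for the second after the job is handed in, with the robot touching nothing.
It also fails if it takes over 51 s, if anything falls off the work surface, if the arm or the gripper's body presses on something with over 40 N, if the wrist force passes 120 N, or if a joint passes its speed limit or range.

## Working session

There is one attempt and no reset: what is moved stays moved. The work goes in short steps, Python scripts to look and compute and a tool call to move; the robot and the scene stay as the last step left them, time stands still between calls to the robot, and variables do not carry over. Pictures are saved under pics/ and viewed, about 8 in all and at most 12, crops included, and the job is handed in when it is done.

Besides the shell and the picture viewer there is one more tool, called by a JSON object that holds its "api" and its "payload". jog_arm: Moves the arm, as the interface text tells. Its arguments: {"type":"object","properties":{"targets":{"type":"array"},"fingers":{"type":"number"}},"required":["targets"]}

```bash
mkdir -p pics; cat > h.py <<'E'
import numpy as np,cv2
from plant import manip,cams
def ray(c,px):
    K=np.array(c["camera_matrix"]);T=np.array(c["cam_to_world"])
    d=np.linalg.inv(K)@[px[0],px[1],1]; return T[:3,3],T[:3,:3]@[d[0],-d[1],-d[2]]
def onz(c,px,z):
    o,d=ray(c,px); return o+d*(z-o[2])/d[2]
def proj(c,p):
    K=np.array(c["camera_matrix"]);T=np.array(c["cam_to_world"])
    q=T[:3,:3].T@(np.array(p)-T[:3,3]); q=K@[q[0],-q[1],-q[2]]; return q[:2]/q[2]
def save(n,im): cv2.imwrite("pics/"+n,cv2.cvtColor(im,cv2.COLOR_RGB2BGR))
E
python3 - <<'E'
from h import *
for n in("top","scene"):
    im=cams.grab_frame(n); save(n+"0.png",im); c=cams.get_calibration(n); print(n,{k:(np.round(v,3).tolist() if k!='x' else 0) for k,v in c.items()})
s=manip.state(); print(s)
E
```

```text
top {'camera_matrix': [[474.664, 0.0, 309.94], [0.0, 474.664, 241.678], [0.0, 0.0, 1.0]], 'cam_to_world': [[-0.012, 0.999, -0.044, 0.52], [-1.0, -0.013, -0.02, -0.007], [-0.02, 0.043, 0.999, 0.954], [0.0, 0.0, 0.0, 1.0]]}
scene {'camera_matrix': [[456.469, 0.0, 324.603], [0.0, 456.469, 233.789], [0.0, 0.0, 1.0]], 'cam_to_world': [[-0.881, 0.193, -0.432, 0.175], [-0.473, -0.405, 0.783, 0.745], [-0.024, 0.894, 0.447, 0.489], [0.0, 0.0, 0.0, 1.0]]}
{'time': 0.1, 'joint_pos': array([-1.45100869e+00,  5.33208388e-02,  1.61416270e+00, -3.27914007e-05,
        1.47599601e+00, -1.18980900e-01]), 'joint_vel': array([ 6.18274619e-04, -7.14815770e-04, -3.18352974e-03, -1.87369092e-04,
        6.91704429e-04, -3.58439893e-05]), 'joint_efforts': array([ 7.18236006e-04, -3.94906104e+01, -3.71365464e+01, -5.70278289e-06,
        3.94873510e-03, -7.34850516e-06]), 'tool_pos': array([ 0.14775136, -0.60670183,  0.23016377]), 'tool_rot': array([-9.43439572e-04,  9.92881529e-01,  1.19102385e-01, -1.67011651e-05]), 'contact_force': array([-0.66736411,  0.45829775, -0.5655907 ]), 'ft_torque': array([ 0.02974068,  0.00204928, -0.0244461 ]), 'gripper_width': 1.0012458947786647}
```

View pics/top0.png

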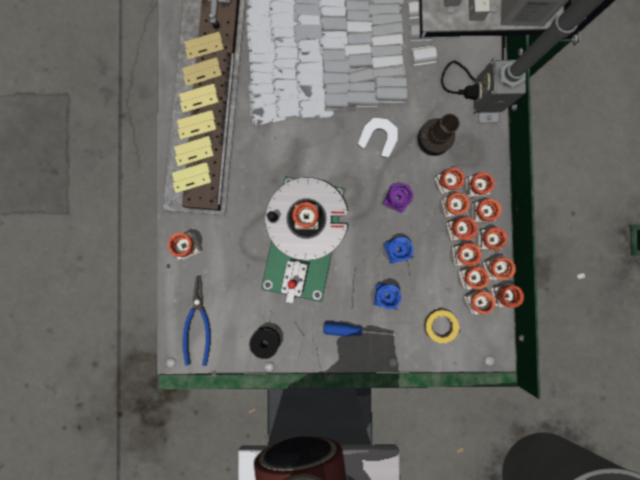

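View pics/scene0.png

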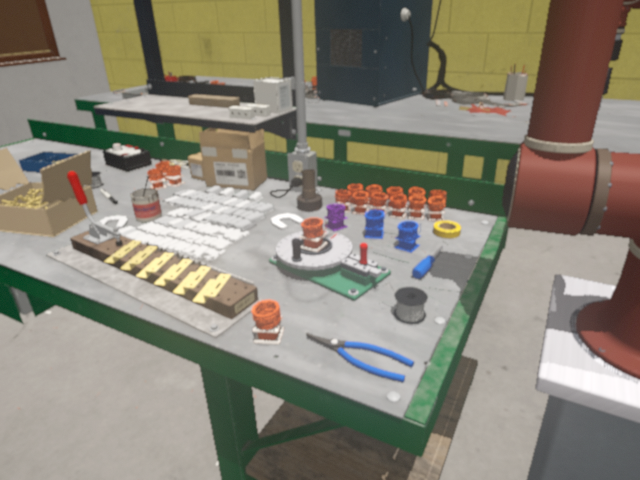

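Top view: the disc is at about (306,218), its slot with red stripes at (338,220), the black peg at (272,216), and the red bar knob at (292,285) on the robot side. The orange coil in the cup at (306,214) is the one meant. The coil at (181,245) and the group on the right are bystanders. In the scene view, the peg is at (296,248) and the knob at (364,253). Next I'll measure these.

```bash
cat > m.py <<'E'
from h import *
def blob(mask,near,amin=3):
    n,l,s,ce=cv2.connectedComponentsWithStats(mask.astype(np.uint8))
    k=[i for i in range(1,n) if s[i,4]>=amin]
    return sorted([(round(float(np.hypot(*(ce[i]-near))),1),ce[i].round(1).tolist(),int(s[i,4])) for i in k])[:4]
if __name__=="__main__":
    im=cams.grab_frame("top"); c=cams.get_calibration("top")
    hsv=cv2.cvtColor(im,cv2.COLOR_RGB2HSV); H,S,V=[hsv[...,i].astype(int) for i in range(3)]
    red=((H<8)|(H>172))&(S>140)&(V>80)
    roi=np.zeros(H.shape,bool); roi[165:310,255:360]=1
    print("red",blob(red&roi,(292,285)),blob(red&roi,(338,220)))
    print("dark",blob((V<45)&roi,(272,216)))
    w=((S<40)&(V>150)&roi).astype(np.uint8)
    cs,_=cv2.findContours(w,cv2.RETR_EXTERNAL,cv2.CHAIN_APPROX_NONE)
    k=max(cs,key=cv2.contourArea); 
    P=np.array([onz(c,p[0],.04)[:2] for p in cv2.convexHull(k)])
    # circle fit, radius known 80mm
    from scipy.optimize import least_squares
    r=least_squares(lambda q:np.hypot(*(P-q[:2]).T)-q[2],[*P.mean(0),.08],loss="soft_l1",f_scale=.002); print("disc",r.x.round(4),len(P),np.abs(r.fun).max())
    print("proj",proj(c,[*r.x[:2],.04]))
    save("crop1.png",cv2.resize(im[165:315,235:385],None,fx=4,fy=4,interpolation=cv2.INTER_CUBIC))
E
python3 m.py
```

```text
red [(1.1, [291.9, 283.9], 43), (73.2, [304.0, 212.8], 279)] [(34.8, [304.0, 212.8], 279), (78.8, [291.9, 283.9], 43)]
dark [(0.6, [272.5, 216.3], 60), (37.3, [308.3, 224.5], 242), (43.0, [312.6, 201.9], 8)]
disc [0.6054 0.018  0.079 ] 38 0.000890588296699274
proj [306.09357487 218.3758803 ]
```

View pics/crop1.png

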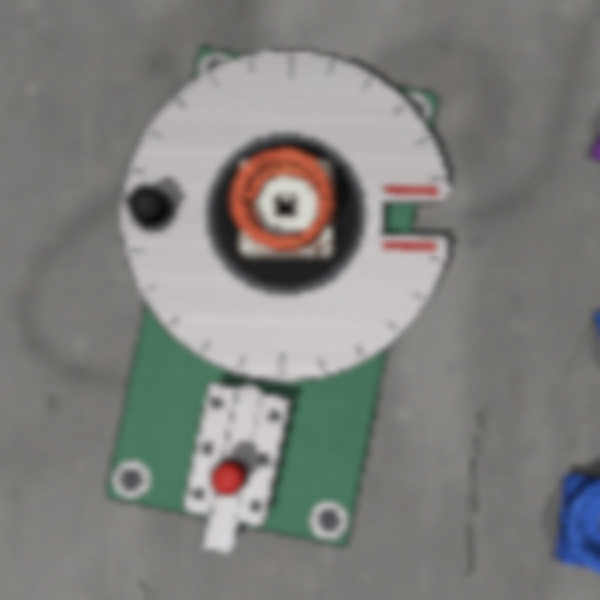

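The crop confirms it: the peg top is at crop (152,206), the slot with its red stripes at (415,217) on the right, and the bar knob at (229,476). The slide way tilts slightly to the left. The peg has to go clockwise by about 75-100°.

```bash
python3 - <<'E'
from h import *
c=cams.get_calibration("top"); C=np.array([.6054,.018])
for n,p,z,r in(("knob",(291.9,284),.084,.128),("peg",(272.5,216.3),.086,.064),("slot",(346.5,219.3),.04,.08)):
    q=onz(c,p,z)[:2]-C; print(n,(q+C).round(4),"r",np.hypot(*q).round(4),r,"ang",np.degrees(np.arctan2(q[1],q[0])).round(1))
# plate edges: left edge crop (145,310)-(108,495), right (385,350)-(348,545)
for a,b in(((145,310),(108,495)),((385,350),(348,545))):
    A,B=[onz(c,(235+u/4,165+v/4),.01)[:2] for u,v in(a,b)]; d=B-A; print("edge",np.degrees(np.arctan2(d[1],d[0])).round(1))
w=cams.get_calibration("wrist"); s=manip.state(); T=np.array(w["cam_to_world"]); print(T.round(3),np.array(w["camera_matrix"]).round(1))
from scipy.spatial.transform import Rotation as R
q=s["tool_rot"]; print(R.from_quat([*q[1:],q[0]]).as_matrix().round(3))
E
```

```text
knob [0.4813 0.0442] r 0.1269 0.128 ang 168.1
peg [0.6058 0.0784] r 0.0604 0.064 ang 89.6
slot [ 0.6024 -0.0599] r 0.078 0.08 ang -92.2
edge 168.2
edge 168.4
[[ 0.237  0.927  0.289  0.222]
 [-0.971  0.227  0.069 -0.589]
 [-0.001 -0.297  0.955  0.372]
 [ 0.     0.     0.     1.   ]] [[422.1   0.  324.3]
 [  0.  422.1 238.1]
 [  0.    0.    1. ]]
[[ 0.972  0.236 -0.   ]
 [ 0.236 -0.972  0.002]
 [ 0.    -0.002 -1.   ]]
```

{"api": "jog_arm", "payload": {"targets": [[0.028,-0.028,0,0],[0.057,-0.056,0,0],[0.085,-0.083,0,0],[0.114,-0.111,0,0],[0.142,-0.139,0,0]], "fingers": 0}}

```text
time: 0.57
tool_pos: [0.2535, -0.4368, 0.2308]
tool_rot: [-0.0, 0.993, 0.119, 0.0]
contact_force: [0.6, -0.7, 0.3]
gripper_width: 0.299
```

{"api": "jog_arm", "payload": {"targets": [[0.028,-0.028,0,0],[0.057,-0.056,0,0],[0.085,-0.083,0,0],[0.114,-0.111,0,0],[0.142,-0.139,0,0]]}}

```text
time: 0.98
tool_pos: [0.3585, -0.2681, 0.2311]
tool_rot: [0.0, 0.993, 0.119, 0.0]
contact_force: [0.2, -0.4, 0.5]
gripper_width: 0.001
```

```bash
cat > go.py <<'E'
from h import *
import sys
from scipy.spatial.transform import Rotation as R
def rel(x,y,z,hd):
    s=manip.state(); q=s["tool_rot"]; M=R.from_quat([*q[1:],q[0]]).as_matrix()
    h=np.degrees(np.arctan2(M[1,0],M[0,0]))
    return M.T@(np.array([x,y,z])-s["tool_pos"]), -((hd-h+180)%360-180), s
if __name__=="__main__":
    d,t,s=rel(*map(float,sys.argv[1:5])); print("t",s["time"],"tcp",s["tool_pos"].round(4),"shift",d.round(4),"turn",t.round(2),"F",s["contact_force"].round(1),"q",s["joint_pos"].round(2))
E
python3 go.py .5715 .0723 .23 90
```

```text
t 0.9833 tcp [ 0.3585 -0.2681  0.2311] shift [ 0.2873 -0.2805  0.0012] turn -76.34 F [ 0.2 -0.4  0.5] q [-0.81 -0.39  2.01  0.    1.53  0.52]
```

{"api": "jog_arm", "payload": {"targets": [[0.028,-0.028,0,-7],[0.057,-0.056,0,-14],[0.085,-0.083,0,-21],[0.114,-0.111,0,-28],[0.142,-0.139,0,-35]]}}

```text
time: 1.4
tool_pos: [0.4637, -0.0993, 0.2312]
tool_rot: [0.0, 0.91, 0.415, 0.0]
contact_force: [0.6, -1.2, -0.5]
gripper_width: 0.002
```

```bash
python3 go.py .5715 .0723 .23 90
```

```text
t 1.4 tcp [ 0.4637 -0.0993  0.2312] shift [ 0.2002 -0.0311  0.0012] turn -40.96 F [ 0.6 -1.2 -0.5] q [-0.37 -0.32  1.95 -0.    1.51  0.35]
```

{"api": "jog_arm", "payload": {"targets": [[0.04,-0.006,0,-7],[0.08,-0.012,0,-14],[0.12,-0.018,0,-21],[0.16,-0.025,0,-28],[0.2,-0.031,0,-35]]}}

```text
time: 1.82
tool_pos: [0.5723, 0.0715, 0.2309]
tool_rot: [-0.0, 0.743, 0.67, -0.0]
contact_force: [1.3, -0.3, 0.7]
gripper_width: -0.001
```

{"api": "jog_arm", "payload": {"targets": [[0,0,0.03,-7],[0,0,0.06,-14],[0,0,0.09,-22],[0,0,0.11,-22],[0,0,0.11,-22]]}}

```text
time: 2.23
tool_pos: [0.5677, 0.0696, 0.1149]
tool_rot: [-0.004, 0.604, 0.797, -0.003]
contact_force: [-0.5, -0.2, -0.4]
gripper_width: 0.001
```

```bash
python3 go.py .5715 .0723 .06 106; python3 - <<'E'
from h import *
save("w1.png",cams.grab_frame("wrist"))
E
```

```text
t 2.2333 tcp [0.5677 0.0696 0.1149] shift [0.0014 0.005  0.0548] turn -0.29 F [-0.5 -0.2 -0.4] q [-0.01  0.04  1.83 -0.    1.29 -0.28]
```

View pics/w1.png

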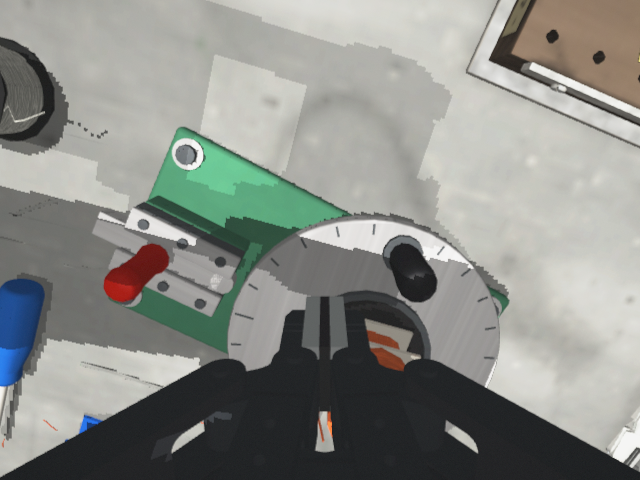

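The wrist view shows the shut tips at (324,300) outside the cup, the peg to their right at (410,265) and the bar knob at (135,275). The space below the tips is clear.

{"api": "jog_arm", "payload": {"targets": [[0,0,0.025,0],[0,0,0.045,0],[0,0,0.045,0],[0,0,0.045,0]]}}

```text
time: 2.62
tool_pos: [0.5721, 0.0693, 0.0772]
tool_rot: [0.0, 0.604, 0.797, 0.0]
contact_force: [-0.1, -0.8, -0.1]
gripper_width: 0.0
```

```bash
python3 go.py .5715 .0723 .064 106
```

```text
t 2.6167 tcp [0.5721 0.0693 0.0772] shift [0.0031 0.0002 0.0132] turn -0.35 F [-0.1 -0.8 -0.1] q [-0.01  0.08  1.85  0.    1.21 -0.28]
```

{"api": "jog_arm", "payload": {"targets": [[0.003,0,0.013,0],[0.003,0,0.013,0],[0.003,0,0.013,0]]}}

```text
time: 2.87
tool_pos: [0.5712, 0.0724, 0.0637]
tool_rot: [0.0, 0.604, 0.797, 0.0]
contact_force: [0.8, 0.0, 0.0]
gripper_width: 0.003
```

```bash
cat > arc.py <<'E'
from go import *
# args: phi step n ; prints rows for the pusher on radius 64 round the axis
C=np.array([.6054,.018]); a=list(map(float,sys.argv[1:4])); z=.064
for i in range(1,int(a[2])+1):
    f=a[0]-a[1]*i; p=C+.064*np.array([np.cos(np.radians(f)),np.sin(np.radians(f))])
    d,t,s=rel(*p,z,f-12); print(f,d.round(4),round(t,1))
q=s["tool_pos"][:2]-C; print("phi now",np.degrees(np.arctan2(q[1],q[0])).round(1),"r",np.hypot(*q).round(4),s["tool_pos"].round(4),s["contact_force"].round(1),s["time"],s["joint_pos"].round(2))
E
python3 arc.py 122 5 5
```

```text
117.0 [ 0.0011  0.0057 -0.0003] 0.7
112.0 [ 0.002   0.0112 -0.0003] 5.7
107.0 [ 0.0023  0.0168 -0.0003] 10.7
102.0 [ 0.0022  0.0223 -0.0003] 15.7
97.0 [ 0.0016  0.0279 -0.0003] 20.7
phi now 122.2 r 0.0643 [0.5712 0.0724 0.0637] [0.8 0.  0. ] 2.8667 [-0.    0.1   1.86  0.    1.18 -0.28]
```

{"api": "jog_arm", "payload": {"targets": [[0.001,0.0055,0,1],[0.002,0.011,0,6],[0.002,0.017,0,11],[0.002,0.022,0,16],[0.0015,0.028,0,21]]}}

```text
time: 3.28
tool_pos: [0.5979, 0.0814, 0.0641]
tool_rot: [-0.0, 0.741, 0.672, -0.0]
contact_force: [-3.2, -1.4, 1.2]
gripper_width: 0.001
```

```bash
python3 arc.py 97 5 5
```

```text
92.0 [0.0011 0.0052 0.0001] 4.4
87.0 [0.0016 0.0108 0.    ] 9.4
82.0 [0.0016 0.0164 0.    ] 14.4
77.0 [0.0011 0.0219 0.    ] 19.4
72.0 [0.0001 0.0274 0.    ] 24.4
phi now 96.8 r 0.0638 [0.5979 0.0814 0.0641] [-3.2 -1.4  1.2] 3.2833 [ 0.01  0.16  1.79 -0.    1.19  0.11]
```

{"api": "jog_arm", "payload": {"targets": [[0.001,0.005,0,5],[0.0015,0.011,0,10],[0.0015,0.0165,0,15],[0.001,0.022,0,20],[0,0.0275,0,25]]}}

```text
time: 3.7
tool_pos: [0.6252, 0.0789, 0.0639]
tool_rot: [-0.0, 0.869, 0.495, -0.001]
contact_force: [-2.6, -0.4, 1.8]
gripper_width: 0.0
```

```bash
python3 arc.py 72 5 5
```

```text
67.0 [ 0.0009  0.0056 -0.0001] 4.4
62.0 [ 0.0014  0.0111 -0.0001] 9.4
57.0 [ 0.0014  0.0167 -0.0002] 14.4
52.0 [ 0.001   0.0223 -0.0002] 19.4
47.0 [-0.      0.0278 -0.0002] 24.4
phi now 72.0 r 0.0641 [0.6252 0.0789 0.0639] [-2.6 -0.4  1.8] 3.7 [0.01 0.22 1.72 0.   1.2  0.54]
```

{"api": "jog_arm", "payload": {"targets": [[0.001,0.0055,0,4.5],[0.0015,0.011,0,9.5],[0.0015,0.0165,0,14.5],[0.001,0.022,0,19.5],[0,0.0275,0,24.5]]}}

```text
time: 4.12
tool_pos: [0.6489, 0.0654, 0.0638]
tool_rot: [-0.001, 0.954, 0.3, -0.0]
contact_force: [-3.2, 1.1, -0.1]
gripper_width: 0.0
```

```bash
python3 arc.py 47 4 5;  python3 - <<'E'
from h import *
t=cams.grab_frame("top")[165:315,235:385]; w=cams.grab_frame("wrist")
save("tw2.png",np.hstack([cv2.resize(t,(400,400),interpolation=cv2.INTER_CUBIC),cv2.resize(w[:,80:560],(400,400))]))
E
```

```text
43.0 [ 0.0005  0.0049 -0.0002] 3.9
39.0 [ 0.001   0.0094 -0.0002] 7.9
35.0 [ 0.0012  0.0139 -0.0002] 11.9
31.0 [ 0.001   0.0183 -0.0002] 15.9
27.0 [ 0.0006  0.0228 -0.0002] 19.9
phi now 47.4 r 0.0644 [0.6489 0.0654 0.0638] [-3.2  1.1 -0.1] 4.1167 [-0.01  0.27  1.67  0.    1.21  0.95]
```

View pics/tw2.png

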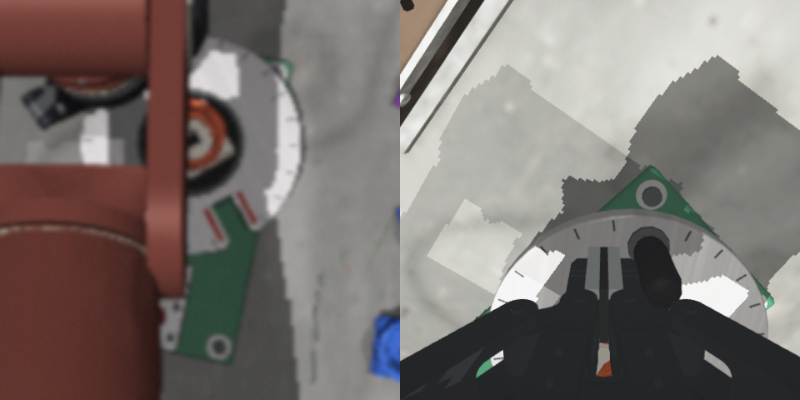

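The left half (top view) shows the slot's red stripes at (217,222) and (246,208), moving round toward the bar, with the coil still in its cup. The right half (wrist view) shows the finger's side pushing on the peg at (655,265).

```bash
cat > slot.py <<'E'
from m import *
def slot(im,c):
    C=np.array([.6054,.018])
    hsv=cv2.cvtColor(im,cv2.COLOR_RGB2HSV); H,S,V=[hsv[...,i].astype(int) for i in range(3)]
    red=((H<8)|(H>172))&(S>90)&(V>50); n,l,s,ce=cv2.connectedComponentsWithStats(red.astype(np.uint8)); o=[]
    for i in range(1,n):
        q=onz(c,ce[i],.04)[:2]-C
        if .052<np.hypot(*q)<.085 and 3<=s[i,4]<2000: o.append((round(np.degrees(np.arctan2(q[1],q[0]))%360,1),round(np.hypot(*q),4),int(s[i,4]),ce[i].round().tolist()))
    return o
if __name__=="__main__":
    import sys
    n=sys.argv[1]; c=cams.get_calibration(n); print(*slot(cams.grab_frame(n),c),sep="\n")
E
python3 slot.py top
```

```text
(np.float64(219.0), np.float64(0.0611), 15, [326.0, 243.0])
(np.float64(192.0), np.float64(0.0548), 3, [312.0, 246.0])
```

{"api": "jog_arm", "payload": {"targets": [[0.0005,0.005,0,4],[0.001,0.0095,0,8],[0.001,0.014,0,12],[0.001,0.0185,0,16],[0.0005,0.023,0,20]]}}

```text
time: 4.68
tool_pos: [0.6628, 0.0473, 0.0638]
tool_rot: [-0.001, 0.991, 0.132, 0.001]
contact_force: [-0.3, 2.2, -0.1]
gripper_width: -0.003
```

```bash
python3 arc.py 27 3 5; python3 slot.py top
```

```text
24.0 [ 0.0001  0.0035 -0.0002] 3.1
21.0 [ 0.0006  0.0068 -0.0002] 6.1
18.0 [ 0.0008  0.0101 -0.0002] 9.1
15.0 [ 0.0009  0.0135 -0.0002] 12.1
12.0 [ 0.0008  0.0168 -0.0002] 15.1
phi now 27.0 r 0.0645 [0.6628 0.0473 0.0638] [-0.3  2.2 -0.1] 4.6833 [-0.04  0.29  1.64  0.    1.21  1.27]
```

{"api": "jog_arm", "payload": {"targets": [[0,0.0035,0,3],[0.0005,0.007,0,6],[0.001,0.01,0,9],[0.001,0.0135,0,12],[0.001,0.017,0,15]]}}

```text
time: 5.15
tool_pos: [0.6682, 0.031, 0.0639]
tool_rot: [-0.001, 1.0, 0.002, 0.001]
contact_force: [0.3, 2.6, 0.3]
gripper_width: -0.001
```

```bash
python3 arc.py 12 1.5 3; python3 slot.py scene;python3 - <<'E'
from h import *
t=cams.grab_frame("scene")[190:320,230:400]; w=cams.grab_frame("wrist")
save("sw3.png",np.hstack([cv2.resize(t,(520,398),interpolation=cv2.INTER_CUBIC),cv2.resize(w[:,160:480],(265,398))]))
E
```

```text
10.5 [ 0.0001  0.0014 -0.0001] 1.7
9.0 [ 0.0004  0.003  -0.0001] 3.2
7.5 [ 0.0006  0.0047 -0.0002] 4.7
phi now 11.7 r 0.0642 [0.6682 0.031  0.0639] [0.3 2.6 0.3] 5.15 [-0.07  0.3   1.63  0.    1.21  1.5 ]
(np.float64(298.5), np.float64(0.0839), 319, [314.0, 228.0])
```

View pics/sw3.png

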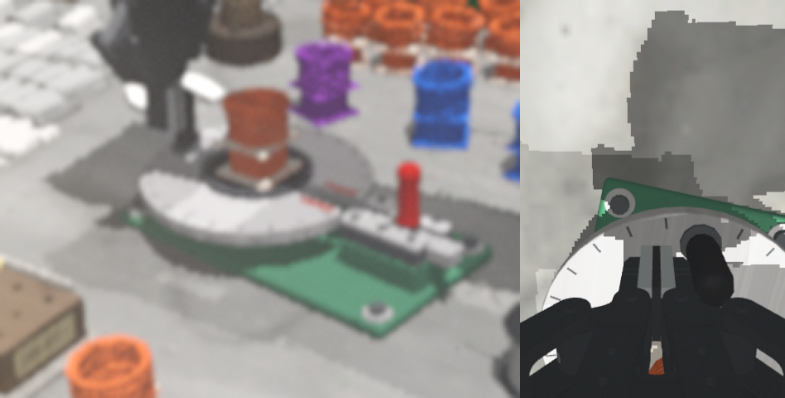

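The left half (scene view) shows the slot with its stripes at crop (318,203) and (338,187), facing the bar and nearly in line, with the coil standing. The right half shows the finger on the peg.

```bash
python3 - <<'E'
from m import *
C=np.array([.6054,.018]); c=cams.get_calibration("scene"); im=cams.grab_frame("scene").astype(int)
R_,G,B=im[...,0],im[...,1],im[...,2]; m=(R_-np.maximum(G,B)>25); roi=np.zeros(m.shape,bool); roi[243:266,324:352]=1
n,l,s,ce=cv2.connectedComponentsWithStats((m&roi).astype(np.uint8))
for p in [*ce[1:],(334,256.3),(340.5,251.1)]:
    q=onz(c,p,.04)[:2]-C; print(np.round(p,1),np.degrees(np.arctan2(q[1],q[0]))%360,np.hypot(*q)*1000)
print(s[1:,4])
E
```

```text
[340.9 251.3] 182.42015746668972 63.743771554291854
[333. 256.] 159.49608833699222 62.02137517479531
[334.  256.3] 160.05310811297855 64.3112607098933
[340.5 251.1] 182.7608677514532 62.6228157643398
[14 29]
```

The slot is at about 171° and the bar at 168.2°, so about 3° more is needed, which fits the earlier estimate.

{"api": "jog_arm", "payload": {"targets": [[0,0.0015,0,1.5],[0.0005,0.0033,0,3],[0.0005,0.0033,0,3]]}}

```text
time: 5.6
tool_pos: [0.6685, 0.0269, 0.0635]
tool_rot: [-0.0, 1.0, -0.025, 0.0]
contact_force: [0.9, 1.9, 1.3]
gripper_width: -0.002
```

{"api": "jog_arm", "payload": {"targets": [[0,-0.006,0,0],[0,-0.012,0,0],[0,-0.012,-0.03,0],[0,-0.012,-0.06,0],[0,-0.012,-0.08,0]]}}

```text
time: 6.02
tool_pos: [0.6694, 0.0394, 0.1456]
tool_rot: [0.0, 1.0, -0.024, 0.001]
contact_force: [1.5, -0.1, 0.9]
gripper_width: -0.001
```

```bash
K=.4813; python3 go.py .42 .0567 .144 -11.8
```

```text
t 6.0167 tcp [0.6694 0.0394 0.1456] shift [-0.25   -0.0052  0.0012] turn 9.03 F [ 1.5 -0.1  0.9] q [-0.05  0.22  1.58 -0.    1.34  1.57]
```

{"api": "jog_arm", "payload": {"targets": [[-0.04,0,0,0],[-0.08,0,0,0],[-0.12,0,0,3],[-0.16,0,0,6],[-0.2,-0.001,0,9]]}}

```text
time: 6.43
tool_pos: [0.4671, 0.05, 0.1428]
tool_rot: [0.0, 0.995, -0.104, -0.0]
contact_force: [0.6, 0.6, 0.4]
gripper_width: 0.001
```

{"api": "jog_arm", "payload": {"targets": [[-0.025,0,0,0],[-0.025,0,0,0],[-0.025,0,0,0],[-0.025,0,0,0]]}}

```text
time: 6.77
tool_pos: [0.4453, 0.0549, 0.1438]
tool_rot: [0.0, 0.995, -0.103, 0.001]
contact_force: [-0.4, 0.2, 0.5]
gripper_width: -0.001
```

```bash
python3 go.py .4439 .0517 .064 -11.8; python3 - <<'E'
from h import *
save("w4.png",cams.grab_frame("wrist"))
c=cams.get_calibration("wrist"); C=np.array([.6054,.018]); u=np.array([np.cos(np.radians(168.2)),np.sin(np.radians(168.2))])
print("axis",proj(c,[*C,.04]),"slot exp",proj(c,[*(C+.08*u),.04]),"knob top",proj(c,[*(C+.128*u),.088]))
E
```

```text
t 6.7667 tcp [0.4453 0.0549 0.1438] shift [-0.0009  0.0034  0.0798] turn 0.01 F [-0.4  0.2  0.5] q [-0.04 -0.32  2.1  -0.    1.36  1.73]
axis [331.16589717 -79.5608166 ] slot exp [330.3709748   91.69526433] knob top [331.31281434 194.95841314]
```

View pics/w4.png

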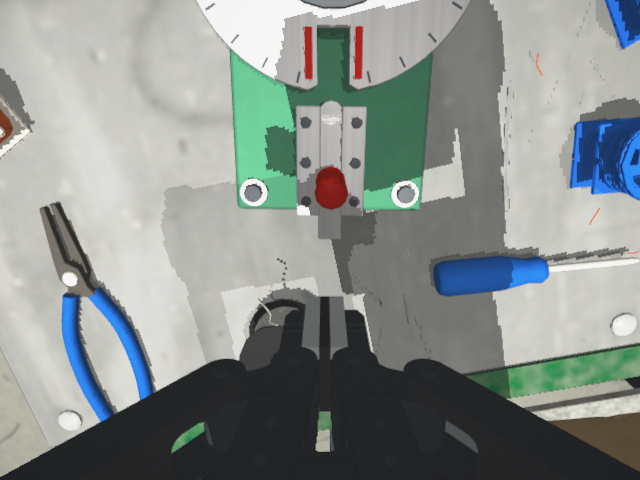

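The wrist view shows the slot between its stripes, centred at column 333 in row 55. The bar and knob are at column 330, so they are about 1.5 mm out of line, within what the nose draws in. The tips at (324,300) are behind the knob at (330,188), and the space below is clear.

{"api": "jog_arm", "payload": {"targets": [[0,0.003,0.025,0],[0,0.003,0.05,0],[0,0.003,0.07,0],[0,0.003,0.08,0],[0,0.003,0.08,0]]}}

```text
time: 7.23
tool_pos: [0.4428, 0.0518, 0.0606]
tool_rot: [0.0, 0.995, -0.103, -0.003]
contact_force: [-0.6, 0.4, 0.8]
gripper_width: -0.001
```

{"api": "jog_arm", "payload": {"targets": [[0.005,0,0,0],[0.01,0,0,0],[0.015,0,0,0],[0.02,0,0,0],[0.025,0,0,0]]}}

```text
time: 7.65
tool_pos: [0.4696, 0.0467, 0.0644]
tool_rot: [-0.0, 0.995, -0.103, 0.0]
contact_force: [-2.5, 0.4, 1.6]
gripper_width: 0.002
```

```bash
python3 go.py .4928 .0415 .064 -11.8
```

```text
t 7.65 tcp [0.4696 0.0467 0.0644] shift [0.0238 0.0003 0.0004] turn -0.02 F [-2.5  0.4  1.6] q [-0.06 -0.15  2.1   0.    1.19  1.72]
```

{"api": "jog_arm", "payload": {"targets": [[0.004,0,0,0],[0.008,0,0,0],[0.012,0,0,0],[0.016,0,0,0]]}}

```text
time: 7.98
tool_pos: [0.4845, 0.0434, 0.0633]
tool_rot: [0.0, 0.995, -0.103, -0.0]
contact_force: [-2.8, 0.4, 2.5]
gripper_width: -0.002
```

{"api": "jog_arm", "payload": {"targets": [[0.002,0,0,0],[0.004,0,0,0],[0.006,0,0,0],[0.008,0,0,0]]}}

```text
time: 8.32
tool_pos: [0.4921, 0.0417, 0.0632]
tool_rot: [0.0, 0.995, -0.103, -0.0]
contact_force: [-1.8, 0.1, 1.2]
gripper_width: 0.001
```

Not at the stop yet, so I'll creep on.

{"api": "jog_arm", "payload": {"targets": [[0.001,0,0,0],[0.002,0,0,0],[0.003,0,0,0]]}}

```text
time: 8.57
tool_pos: [0.4928, 0.0416, 0.0631]
tool_rot: [-0.0, 0.995, -0.103, -0.003]
contact_force: [-13.7, 1.5, 11.1]
gripper_width: 0.003
```

{"api": "jog_arm", "payload": {"targets": [[0.001,0,0,0],[0.001,0,0,0]]}}

```text
time: 8.73
tool_pos: [0.4928, 0.0416, 0.0632]
tool_rot: [-0.0, 0.995, -0.103, -0.005]
contact_force: [-14.8, 1.5, 12.7]
gripper_width: 0.0
```

It stopped hard at 115 mm from the axis, just where it was predicted. I'll back off, lift and check.

{"api": "jog_arm", "payload": {"targets": [[-0.01,0,0,0],[-0.02,0,0,0],[-0.025,0,0,0],[-0.025,0,-0.03,0],[-0.025,0,-0.06,0]]}}

```text
time: 9.15
tool_pos: [0.4691, 0.0464, 0.1215]
tool_rot: [0.0, 0.995, -0.103, -0.002]
contact_force: [1.4, -0.6, 0.3]
gripper_width: -0.001
```

{"api": "jog_arm", "payload": {"targets": [[-0.01,0,-0.03,0],[-0.02,0,-0.05,0],[-0.02,0,-0.05,0],[-0.02,0,-0.05,0]]}}

```text
time: 9.48
tool_pos: [0.4527, 0.0503, 0.1748]
tool_rot: [-0.0, 0.995, -0.103, 0.002]
contact_force: [-0.1, 0.5, -0.2]
gripper_width: -0.001
```

```bash
python3 - <<'E'
from h import *
w=cams.grab_frame("wrist"); t=cams.grab_frame("scene")[190:320,230:400]
save("w5.png",np.hstack([cv2.resize(w,(400,300)),cv2.resize(t,(392,300),interpolation=cv2.INTER_CUBIC)]))
s=manip.state();print(s["time"],s["tool_pos"],s["contact_force"])
E
```

```text
9.5833 [0.45139527 0.05025363 0.1720351 ] [0.15128989 0.24683615 0.87833387]
```

View pics/w5.png

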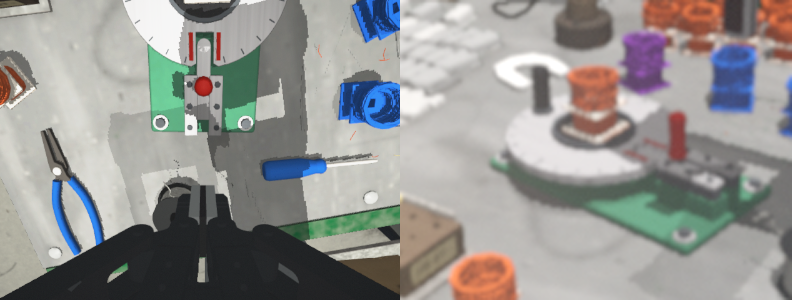

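The wrist view (left) shows the bar's nose in the slot between the stripes at (204,45), with the knob at (204,87). The scene view (right) shows the coil standing in its cup and the bystanders in place. I'm handing the job in.

```bash
python3 -c "
from plant import manip; print(manip.job_done())"
```

```text
the job is handed in; nothing more can be done
None
```

The turntable is locked and the job is handed in, at about 9.6 s on the robot's clock. With shut fingers I pushed the peg about 100° clockwise, until the slot faced the bar. I then pushed the red knob along its slide until the bar stopped hard.

- **Alignment:** just before the bar push, the wrist picture showed the slot about 1.5 mm off the bar's line, within what the nose draws straight.
- **Bar home:** it stopped with the fingers 115 mm from the axis, where the knob should be at 96 mm. The push force rose from about 2 N to about 15 N horizontally (about 20 N in all).
- **After backing off:** the last pictures show the nose deep between the red stripes and the coil standing in its cup. The bystanders in view looked undisturbed, and the robot was touching nothing.
- **Disagreements:** the overhead picture put the peg 60 mm and the slot 78 mm from the axis, instead of 64 and 80 mm. The arm hid the slot from above at the end of the turn, so I used the scene and wrist cameras there.

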